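# Weigh a bar of laundry soap by tare

### The job

Find out what the bar of laundry soap weighs without its bowl. Lift the bar out of the bowl and put it down on the worktop, set the empty bowl centred on the scale's pan, let go of it and press the orange tare button; then lay the bar down flat in the middle of the bowl, on its broad face, and leave it there with the tare button not pressed again. Set things down rather than dropping or toppling them into place, and leave the peg tin, red-lidded jar and brush alone.

Things in the scene. Friction and masses are not known exactly. Their poses are not given: they have to be found in the camera images.
- bowl: round blue stoneware bowl, loose, about 0.4 kg; 169 mm across the rim outside, 50 mm high, wall 8 mm thick and steep (outside radius 78 mm at 8 mm height, 84.5 mm at the rim), flat inner floor 8 mm above its underside and about 68 mm in radius; it can be lifted by pinching the wall at the rim from above. Origin: centre of its underside; z is its axis, up. At the start it stands on the worktop with the soap in it
- soap: olive-green bar of laundry soap, a solid block 88 x 30 x 54 mm (its own x, y, z), 0.16 kg. It starts standing on a long narrow edge on the bowl's floor, z up, its top 12 mm above the rim; lying flat on a broad face, its y axis is vertical (either way up). Let go leaning over 30 degrees from upright it falls onto a broad face. Origin: centre of the narrow face it stands on; it reaches to z = 54 mm
- soap_center (a point): the middle of the soap bar (27 mm from its origin along its z)
- scale: flat white digital scale that does not slide; housing 245 x 190 mm, its top 28 mm above the worktop, a black strip with display and orange button along its front (its -x side). Origin: on the worktop under the centre of the pan; z up, the housing reaches from x = -150 to +95 mm and y = -95 to +95 mm
- pan_top (a point): centre of the top of the scale's round steel pan, 156 mm across, 36 mm above the worktop; does not give
- tare_top (a point): centre of the top of the round orange tare button, 26 mm across, 38 mm above the worktop (10 mm above the housing), at x = -124, y = -45 mm in the scale's frame; it is pressed straight down
- tare (a joint): travel of the tare button in m: 0 released, 0.005 fully down; it starts to move at about 1.2 N, takes about 4.2 N to push fully down and springs back
- pegtin: bystander: green round tin of clothes pegs, 93 mm across, about 80 mm high with the pegs; origin: centre of its underside
- stainjar: bystander: small white and blue jar with a red lid, 58 mm across, 80 mm high; origin: centre of its underside
- brush: bystander: wooden clothes brush, 150 x 50 mm (its y and x), 38 mm high; origin: centre of its underside

How it is judged:
By the outcome, as a careful person would: the job done as asked, in the order asked, and still so for the second after the job is handed in, with the robot touching nothing.
It also fails if it takes over 72 s, if anything falls off the work surface, if the arm or the gripper's body presses on something with over 40 N, if the wrist force passes 120 N, or if a joint passes its speed limit or range.

### The arm

A 6-joint arm with a two-finger parallel gripper is mounted at the origin on the work surface. World frame = base frame: x ahead of the robot, y to its left, z up, the work surface at z = 0. Lengths are in m, angles in rad, forces in N, time in s.
With the tool pointing down it reaches from about 0.425 to 0.95 m from the base axis. Payload 3.5 kg.
Tool frame: the origin (TCP) lies at the very end of the fingers, on their centre line; the grasp point (between the pads) lies 19 mm behind it; z points along the fingers, y is the line along which they close (so a half turn about z gives the same grasp; the last joint's range is limited). The gripper opens to 85 mm and grips with 20 to 120 N. Pads are 22 mm wide; open, the fingers measure 114 mm over their backs; the gripper's body (76 mm by 85 mm) begins 54 mm behind the grasp point. The pads swing forward as they close: fully open they stand 13 mm farther back than shut.
Start: joints at [-1.497, 0.286, 1.577, -0, 1.279, -0.15], TCP at [0.15, -0.658, 0.231] pointing down, gripper open.
Joint ranges: [-2.77, 2.77], [-0.9, 2.22], [0.21, 2.48], [-1.53, 4.67], [0.24, 2.81], [-2.84, 2.84]. Speed limits (rad/s): [2.79, 2.79, 3.14, 3.14, 3.14, 3.14].

### API

Orientations are given as a unit quaternion [x, y, z, w].
In Python, from plant import ctrl gives the robot as it stands.
- The arm moves only by the tool carry_out, never from a script. Its argument "deltas" is one flat list of numbers, 6 for each row, row after row: the shift along the tool's x, y, z in m, then the turn, a rotation vector about the tool's x, y, z in rad. A call has 1 to 5 rows; each row is the pose to reach, as a shift and turn from the pose commanded when the call began, along the tool's axes at that moment; what a row does not reach only later rows make up. A row lasts 1/8 s, in which the tool goes at most 62.5 mm and 10.7 degrees, less where a joint would pass 70% of its speed; a pose out of reach is approached as far as the arm can. A call with a gripper value outside its range is refused whole. "grip" is the opening in per cent of the stroke, from 0 (shut) to 100 (fully open), set as the call begins (left out, the last holds). The fingers move at their own pace and stop on an object; "grip_force" is the grip in N (left out, the last holds). Time passes only in rows, so rows that repeat a pose let the fingers close. It gives the time, the measured TCP pose, the force, the opening and the grip force at its end, in the units of the state.
- ctrl.get_state(): the state, without advancing time (a new reading comes with each control period).
- ctrl.read_camera(name): name is "scene" or "top"; returns (picture, depth): 480x640x3 uint8, red, green, blue; 480x640 float32, m along the optical axis (not along the pixel's ray), 0 where there is no reading.
- ctrl.camera_model(name): a dict with "intrinsics" (3x3 intrinsics, pixels), "k1" (the pictures are not rectified: a ray, as slopes to the right and down, at radius r is drawn at 1 + k1 r^2 times it, then the intrinsics apply), "extrinsics" (4x4, takes a point from world to camera coordinates). Camera axes: x right, y down, z forward; pixel columns grow to the right and rows downward; lengths in m; the calibration is good to about 2 mm. A picture is of the moment at which its call begins. camera_model takes no time and is no camera call.
- ctrl.sign_off(): hands the job in; it is judged then, once.
Trained networks look in the newest picture that a camera, given by its name, has taken for a name from the list of things; names that differ only in an ending like _2 or _b are one class to them, and where a whole thing is asked for, a point or a joint stands for the part that bears it (a point fixed in the world has none). Each returns a list of dicts, best first, with "score" (0 to 1); they miss things now and then, are a little off and sometimes report something else, mostly with a low value. They report only what shows in the picture. A call takes as long as a camera call.
- ctrl.find_in(camera, query): "uv" ([column, row] in pixels, amid what is visible of it).
The state is a dict: "time": time; "qpos": joint angles; "dq": joint speeds; "joint_efforts": joint torques, N m; "eef_pos": TCP position; "tcp_rot": TCP orientation; "contact_force": force on the tool from outside, world axes, zero at the start; "wrist_torque": the same for the moment, N m; "opening": opening from 0.0 (shut) to 1.0 (fully open); "finger_force": force on a finger pad.
Only numpy, scipy, OpenCV 4.12 (cv2) and the standard library are available. Lean on these libraries where they do the work, as an engineer would, in place of code of your own. Each camera call takes 0.05 s, during which the arm holds its last target. There are 200 camera calls.

## Working session

There is one attempt and no reset: what is moved stays moved. The work goes in short steps, Python scripts to look and compute and a tool call to move; the robot and the scene stay as the last step left them, time stands still between calls to the robot, and variables do not carry over. Pictures are saved under pics/ and viewed, at most 10 in all, crops included, and the job is handed in when it is done.

Besides the shell and the picture viewer there is one more tool, called as name(argument=value, ...) on one line, values as JSON. carry_out: Moves the arm, as the interface text tells. Its arguments: {"type":"object","properties":{"deltas":{"type":"array"},"grip":{"type":"number"},"grip_force":{"type":"number"}},"required":["deltas"]}

```bash
mkdir -p pics; cat > h.py <<'E'
import numpy as np, cv2
from plant import ctrl
def cam(n):
    m=ctrl.camera_model(n); return np.array(m["intrinsics"]),m["k1"],np.array(m["extrinsics"])
def cloud(n,depth):
    K,k1,E=cam(n); v,u=np.mgrid[0:480,0:640]
    p=np.stack([u,v],-1).reshape(-1,1,2).astype(float)
    r=cv2.undistortPoints(p,K,np.array([k1,0,0,0.])).reshape(480,640,2)
    P=np.dstack([r*depth[...,None],depth]); W=(P-E[:3,3])@E[:3,:3]
    W[depth<=0]=np.nan; return W
def shot(n,f):
    im,d=ctrl.read_camera(n); cv2.imwrite("pics/"+f,im[...,::-1]); return im,cloud(n,d)
E
python3 - <<'E'
from h import *
for n in("scene","top"):
    im,W=shot(n,n+"0.png"); np.save(n+"0.npy",W)
    K,k,E=cam(n); print(n,-E[:3,:3].T@E[:3,3],K[0,0],k)
    for q in("bowl","soap","scale","pan_top","tare_top","pegtin","stainjar","brush"):
        for r in ctrl.find_in(n,q)[:1]:
            u,v=np.round(r["uv"]).astype(int); print(q,r["score"],u,v,W[v,u].round(3))
s=ctrl.get_state(); print(s["time"],s["tcp_rot"],s["eef_pos"])
E
```

```text
scene [1.09288155 0.49036276 0.6811308 ] 464.37726773440215 -0.047330177300412356
bowl 0.75 251 187 [ 0.569 -0.286  0.007]
soap 0.78 260 184 [ 0.588 -0.221  0.059]
scale 0.84 434 280 [0.53  0.221 0.037]
pan_top 0.69 432 284 [0.54  0.223 0.035]
tare_top 0.45 446 243 [0.419 0.174 0.028]
pegtin 0.76 337 360 [0.803 0.23  0.076]
stainjar 0.97 189 233 [ 0.8   -0.181  0.069]
brush 0.85 275 288 [0.756 0.027 0.038]
top [0.43774637 0.01234472 1.04469462] 617.5838664220166 0.015494261679889022
bowl 0.56 481 255 [ 0.584 -0.267  0.006]
soap 0.95 479 272 [ 0.549 -0.248  0.06 ]
scale 0.8 199 306 [0.5   0.204 0.036]
pan_top 0.98 196 306 [0.5   0.209 0.035]
tare_top 0.51 221 362 [0.411 0.166 0.036]
pegtin 0.97 196 145 [0.766 0.212 0.054]
stainjar 0.92 446 138 [ 0.767 -0.2    0.08 ]
brush 0.65 315 162 [0.741 0.014 0.038]
0.9 [ 9.93745389e-01  1.11669609e-01 -9.85615262e-06  1.47585683e-05] [ 0.14982312 -0.65814728  0.23134582]
```

View pics/top0.png

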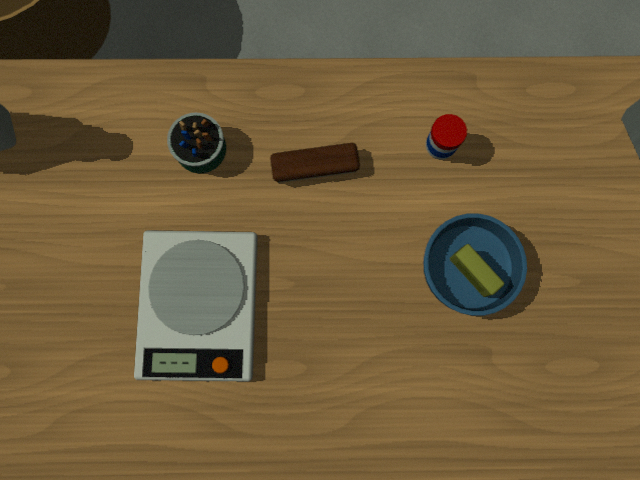

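```bash
python3 - <<'E'
import numpy as np, cv2
for n in("top","scene"):
    W=np.load(n+"0.npy"); im=cv2.imread(f"pics/{n}0.png"); hsv=cv2.cvtColor(im,cv2.COLOR_BGR2HSV)
    X,Y,Z=W[...,0],W[...,1],W[...,2]
    m=(abs(X-.57)<.15)&(abs(Y+.25)<.15)
    s=m&(Z>.0575)&(Z<.07); r=cv2.minAreaRect(W[s][:,:2].astype(np.float32)*1000); print(n,"soap top",s.sum(),r,np.median(Z[s]))
    def circ(P):
        A=np.c_[2*P,np.ones(len(P))]; c=np.linalg.lstsq(A,(P**2).sum(1),rcond=None)[0]; return c[:2],np.sqrt(c[2]+c[:2]@c[:2])
    b=m&(Z>.047)&(Z<.053)&(hsv[...,0]>90)&(hsv[...,0]<130)
    P=W[b][:,:2]
    for _ in range(4):
        c,R=circ(P); e=abs(np.hypot(*(P-c).T)-R); P=P[e<max(.006,np.percentile(e,85)*0)]
    print("rim",len(P),c,R)
    g=(abs(X-.5)<.2)&(abs(Y-.2)<.13)&(Z>.033)&(Z<.041)
    r=cv2.minAreaRect(W[g][:,:2].astype(np.float32)*1000);print("pan",g.sum(),r,np.median(Z[g]))
    h=(abs(X-.5)<.2)&(abs(Y-.2)<.16)&(Z>.02)&(Z<.045)&(X<.66)
    r=cv2.minAreaRect(W[h][:,:2].astype(np.float32)*1000);print("house",r)
    o=(hsv[...,0]>5)&(hsv[...,0]<20)&(hsv[...,1]>170)&(Z>.02)&(Z<.045)&(X<.48)&(Y>.05)
    print("tare",o.sum(),np.nanmean(W[o],0))
E
```

```text
top soap top 991 ((554.4769897460938, -249.54238891601562), (87.66056823730469, 30.765460968017578), 40.66755676269531) 0.06176876524010193
rim 1354 [ 0.5645503  -0.24486447] 0.07944532044353067
pan 6946 ((500.5412902832031, 208.979736328125), (175.62928771972656, 225.32806396484375), 87.78163146972656) 0.0360359833828113
house ((505.0238037109375, 210.53106689453125), (191.23928833007812, 244.88145446777344), 88.38766479492188)
tare 240 [0.40702681 0.16763256 0.03674303]
scene soap top 281 ((559.54150390625, -249.75082397460938), (89.90308380126953, 30.160280227661133), 39.71453094482422) 0.06172809976144157
rim 462 [ 0.56905044 -0.24397701] 0.07926379263954088
pan 4056 ((511.953857421875, 214.08746337890625), (156.8339080810547, 205.7386474609375), 78.18968200683594) 0.03542778483038099
house ((509.7829895019531, 210.89337158203125), (190.63279724121094, 246.03736877441406), 88.51991271972656)
tare 132 [0.41304153 0.16833589 0.03456562]
```

The top view shows the bowl at about (475,265), the standing soap at (478,272), the pan at (196,287) and the orange button at (220,365). The two cameras agree to about 5 mm, so I'm averaging them. That gives the bowl at (.567,-.244), soap at (.557,-.250) with its long axis at 40°, pan at (.535,.210) and tare at (.410,.168). Sizes and heights match what was given.

```bash
cat > go.py <<'E'
# go.py x y z psi(deg) [tilt deg about tool x] : delta from the present pose
import sys; from h import *
from scipy.spatial.transform import Rotation as R
a=[float(v) for v in sys.argv[1:]]; tilt=a[4] if len(a)>4 else 0
s=ctrl.get_state(); R0=R.from_quat(s["tcp_rot"])
T=R.from_euler('z',a[3],degrees=True)*R.from_euler('x',180,degrees=True)*R.from_euler('x',tilt,degrees=True)
d=R0.inv().apply(np.array(a[:3])-s["eef_pos"]); w=(R0.inv()*T).as_rotvec()
print(np.r_[d,w].round(4).tolist(), "t",round(s["time"],2),"q",np.round(s["qpos"],2))
E
python3 go.py .557 -.25 .13 40
```

```text
[0.4876, -0.3076, 0.1013, 0.0, 0.0, -0.4743] t 0.9 q [-1.5   0.29  1.58 -0.    1.28 -0.15]
```

carry_out(deltas=[0.05, -0.03, 0.01, 0, 0, -0.1, 0.1, -0.06, 0.02, 0, 0, -0.2, 0.15, -0.09, 0.03, 0, 0, -0.3, 0.2, -0.12, 0.04, 0, 0, -0.4, 0.25, -0.15, 0.05, 0, 0, -0.474], grip=65)

```text
time: 1.52
eef_pos: [0.3615, -0.4551, 0.1814]
tcp_rot: [0.939, 0.343, 0.0, 0.0]
contact_force: [0.7, -0.7, -0.1]
opening: 0.65
finger_force: 0.0
```

```bash
python3 go.py .557 -.25 .13 40
```

```text
[0.2817, -0.0309, 0.0513, 0.0009, 0.0001, 0.002] t 1.52 q [-1.07  0.13  1.86  0.    1.16 -0.2 ]
```

carry_out(deltas=[0.06, -0.006, 0.01, 0, 0, 0, 0.12, -0.012, 0.02, 0, 0, 0, 0.18, -0.018, 0.03, 0, 0, 0, 0.24, -0.025, 0.04, 0, 0, 0, 0.282, -0.031, 0.051, 0, 0, 0])

```text
time: 2.15
eef_pos: [0.5582, -0.2495, 0.1304]
tcp_rot: [0.939, 0.343, 0.0, 0.0]
contact_force: [-0.6, -0.8, -0.6]
opening: 0.645
finger_force: 0.0
```

```bash
python3 - <<'E'
from h import *
im,W=shot("scene","s1.png")
E
python3 go.py .557 -.25 .035 40
```

```text
[-0.005, 0.0019, 0.0935, -0.0023, -0.0027, 0.0034] t 2.2 q [-0.58  0.25  1.82  0.    1.07  0.29]
```

View pics/s1.png

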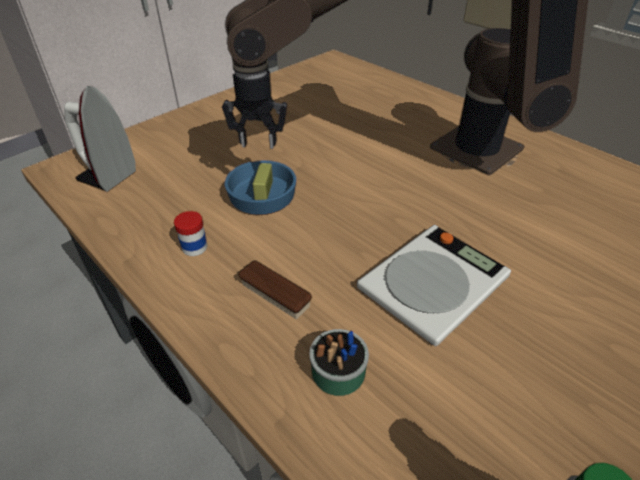

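The gripper at (255,130) hangs above the soap at (262,180), and the surroundings are clear, so I'm descending.

carry_out(deltas=[0, 0, 0.03, 0, 0, 0, 0, 0, 0.06, 0, 0, 0, 0, 0, 0.06, 0, 0, 0, 0, 0, 0.06, 0, 0, 0])

```text
time: 2.7
eef_pos: [0.557, -0.2521, 0.0715]
tcp_rot: [0.94, 0.342, 0.0, 0.001]
contact_force: [-0.5, 0.1, 1.3]
opening: 0.649
finger_force: 0.0
```

```bash
python3 - <<'E'
from h import *
im,W=shot("top","t1.png")
im2,W=shot("scene","s2.png")
cv2.imwrite("pics/c1.png",np.hstack([cv2.resize(im[190:340,400:560],(400,375)),cv2.resize(im2[90:240,180:340],(400,375))])[...,::-1])
E
python3 go.py .557 -.25 .035 40
```

```text
[0.0011, -0.0023, 0.0373, 0.0032, -0.001, -0.0006] t 2.8 q [-0.59  0.32  1.84  0.    0.97  0.28]
```

View pics/c1.png

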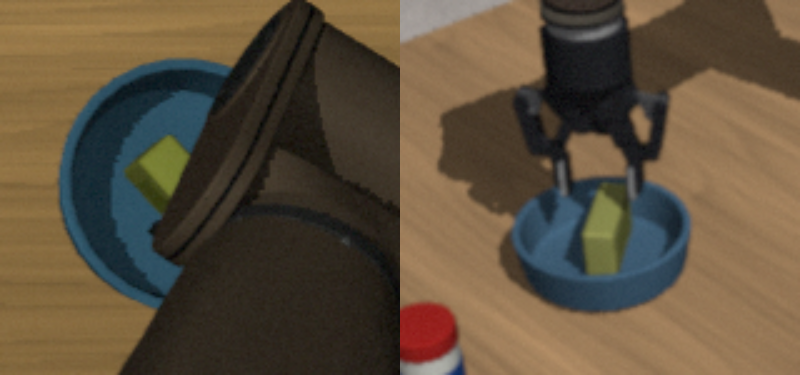

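The fingers stand either side of the bar but look several mm off-centre, so I'm measuring that with depth.

```bash
python3 - <<'E'
from h import *
im,d=ctrl.read_camera("scene"); W=cloud("scene",d)
X,Y,Z=W[...,0],W[...,1],W[...,2]
hsv=cv2.cvtColor(im,cv2.COLOR_RGB2HSV)
m=(abs(X-.56)<.06)&(abs(Y+.25)<.06)
s=m&(Z>.057)&(Z<.066)&(hsv[...,0]>20)&(hsv[...,0]<45)&(hsv[...,1]>80)
print("soap",s.sum(),cv2.minAreaRect(W[s][:,:2].astype(np.float32)*1000))
a=np.deg2rad(40);l=np.array([np.cos(a),np.sin(a)]);n=np.array([np.sin(a),-np.cos(a)])
f=m&(Z>.072)&(Z<.10)
P=W[f]; q=P[:,:2]-ctrl.get_state()["eef_pos"][:2]
c=q@n
print(ctrl.get_state()["eef_pos"]); 
for k in(c>0,c<0): print(k.sum(),"n",np.percentile(c[k],[2,10,50,90,98]).round(4),"l",np.percentile((q@l)[k],[2,50,98]).round(4))
qs=W[s][:,:2]-ctrl.get_state()["eef_pos"][:2]
print("soap n",np.percentile(qs@n,[1,50,99]).round(4),"l",np.percentile(qs@l,[1,50,99]).round(4))
E
```

```text
soap 259 ((559.4761352539062, -248.0465545654297), (84.81934356689453, 27.955615997314453), 40.29253387451172)
[ 0.55744058 -0.25232288  0.0722601 ]
55 n [0.0288 0.0291 0.0309 0.0409 0.0423] l [-0.0098  0.0068  0.0135]
52 n [-0.0378 -0.0377 -0.0309 -0.0259 -0.0247] l [-0.0074  0.0091  0.0134]
soap n [-0.0154 -0.0025  0.0115] l [-0.0357  0.011   0.0462]
```

carry_out(deltas=[0.003, -0.004, 0.0, 0, 0, 0, 0.003, -0.004, 0.02, 0, 0, 0, 0.003, -0.004, 0.037, 0, 0, 0, 0.003, -0.004, 0.037, 0, 0, 0])

```text
time: 3.35
eef_pos: [0.5542, -0.2452, 0.03]
tcp_rot: [0.94, 0.342, -0.002, -0.002]
contact_force: [-0.3, 1.0, -1.1]
opening: 0.651
finger_force: 0.0
```

carry_out(deltas=[0, 0, 0, 0, 0, 0, 0, 0, 0, 0, 0, 0, 0, 0, 0, 0, 0, 0, 0, 0, 0, 0, 0, 0], grip=10, grip_force=30)

```text
time: 3.85
eef_pos: [0.5564, -0.2466, 0.0336]
tcp_rot: [0.94, 0.342, 0.0, 0.0]
contact_force: [-0.2, 0.3, -0.3]
opening: 0.342
finger_force: 33.0
```

carry_out(deltas=[0, 0, 0, 0, 0, 0, 0, 0, -0.03, 0, 0, 0, 0, 0, -0.07, 0, 0, 0, 0, 0, -0.11, 0, 0, 0, 0, 0, -0.11, 0, 0, 0])

```text
time: 4.47
eef_pos: [0.5584, -0.2478, 0.1477]
tcp_rot: [0.94, 0.342, 0.003, 0.003]
contact_force: [0.3, 1.0, -1.9]
opening: 0.341
finger_force: 33.0
```

```bash
python3 go.py .50 -.03 .14 80
```

```text
[0.0952, -0.2045, 0.0063, 0.0087, 0.0005, -0.6983] t 4.47 q [-0.58  0.22  1.81  0.    1.1   0.29]
```

```bash
python3 go.py .52 -.03 .14 75
```

```text
[0.1105, -0.1917, 0.0064, 0.0087, 0.0001, -0.6111] t 4.47 q [-0.58  0.22  1.81  0.    1.1   0.29]
```

carry_out(deltas=[0.022, -0.039, 0, 0, 0, -0.12, 0.045, -0.078, 0, 0, 0, -0.25, 0.068, -0.117, 0, 0, 0, -0.38, 0.09, -0.156, 0, 0, 0, -0.5, 0.111, -0.192, 0, 0, 0, -0.611])

```text
time: 5.1
eef_pos: [0.5161, -0.0263, 0.141]
tcp_rot: [0.792, 0.61, -0.001, -0.001]
contact_force: [0.4, 1.0, -1.7]
opening: 0.345
finger_force: 32.9
```

carry_out(deltas=[0, 0, 0, 0.17, 0, 0, 0, 0, 0, 0.35, 0, 0, 0, 0, 0, 0.52, 0, 0, 0, 0, 0, 0.7, 0, 0, 0, 0, 0, 0.87, 0, 0])

```text
time: 5.72
eef_pos: [0.5176, -0.028, 0.1416]
tcp_rot: [0.718, 0.551, -0.258, -0.337]
contact_force: [0.1, -0.2, -1.7]
opening: 0.345
finger_force: 32.9
```

carry_out(deltas=[0, 0, 0, 0, 0, 0])

```text
time: 5.85
eef_pos: [0.5167, -0.028, 0.1383]
tcp_rot: [0.719, 0.551, -0.258, -0.337]
contact_force: [0.9, 0.4, -1.7]
opening: 0.342
finger_force: 32.9
```

```bash
python3 go.py .52 -.03 .045 75 50; python3 - <<'E'
from h import *
im2,W=shot("scene","s3.png")
cv2.imwrite("pics/c2.png",cv2.resize(im2[100:330,220:520],(780,598))[...,::-1])
E
```

```text
[-0.0011, 0.0741, 0.0569, -0.0039, -0.0004, -0.0005] t 5.85 q [-0.25  0.54  1.6   0.01  1.88  0.01]
```

View pics/c2.png

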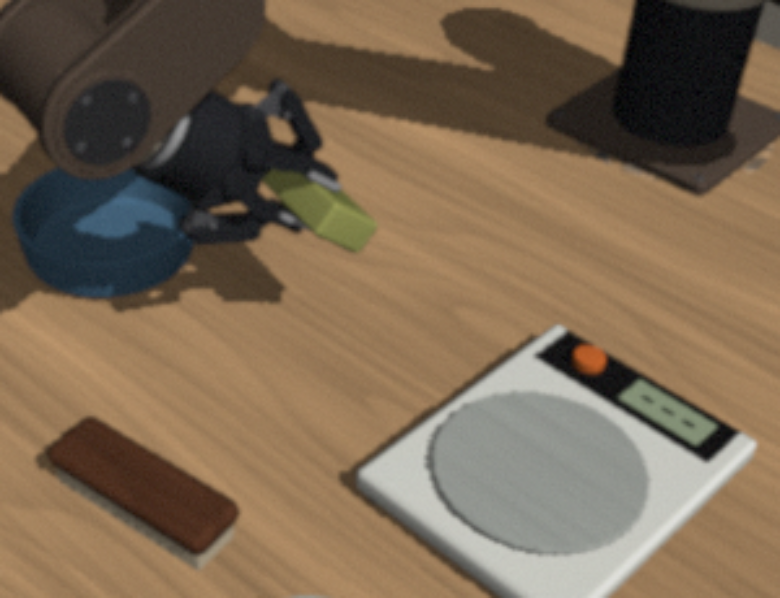

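The bar is held securely, tilted 50° at (320,210) in the crop, and clear of everything. Lowering to the worktop.

carry_out(deltas=[0, 0.023, 0.019, 0, 0, 0, 0, 0.046, 0.0386, 0, 0, 0, 0, 0.069, 0.058, 0, 0, 0, 0, 0.0766, 0.0643, 0, 0, 0, 0, 0.0766, 0.0643, 0, 0, 0])

```text
time: 6.52
eef_pos: [0.5179, -0.0279, 0.0439]
tcp_rot: [0.72, 0.552, -0.256, -0.334]
contact_force: [-0.4, -0.1, -0.6]
opening: 0.348
finger_force: 33.0
```

carry_out(deltas=[0, 0.0015, 0.0013, 0, 0, 0, 0, 0.003, 0.0026, 0, 0, 0, 0, 0.0046, 0.0039, 0, 0, 0, 0, 0.0046, 0.0039, 0, 0, 0])

```text
time: 7.02
eef_pos: [0.5181, -0.0281, 0.0372]
tcp_rot: [0.72, 0.552, -0.257, -0.334]
contact_force: [0.4, 0.2, -2.0]
opening: 0.347
finger_force: 33.0
```

carry_out(deltas=[0, 0.0015, 0.0013, 0, 0, 0, 0, 0.003, 0.0026, 0, 0, 0, 0, 0.0038, 0.0032, 0, 0, 0, 0, 0.0038, 0.0032, 0, 0, 0])

```text
time: 7.52
eef_pos: [0.518, -0.0281, 0.0322]
tcp_rot: [0.719, 0.552, -0.257, -0.334]
contact_force: [-0.8, -0.3, -0.7]
opening: 0.344
finger_force: 33.0
```

carry_out(deltas=[0, 0.001, 0.001, 0, 0, 0, 0, 0.0023, 0.002, 0, 0, 0, 0, 0.0023, 0.002, 0, 0, 0])

```text
time: 7.9
eef_pos: [0.518, -0.028, 0.0291]
tcp_rot: [0.719, 0.552, -0.257, -0.334]
contact_force: [-1.1, -0.0, -1.9]
opening: 0.352
finger_force: 33.0
```

carry_out(deltas=[0, 0.0008, 0.0007, 0, 0, 0, 0, 0.0015, 0.0013, 0, 0, 0, 0, 0.0015, 0.0013, 0, 0, 0])

```text
time: 8.28
eef_pos: [0.5181, -0.028, 0.0279]
tcp_rot: [0.719, 0.552, -0.257, -0.335]
contact_force: [-0.1, -0.3, 2.4]
opening: 0.344
finger_force: 33.2
```

carry_out(deltas=[0, 0, 0, 0, 0, 0, 0, 0, 0, 0, 0, 0])

```text
time: 8.52
eef_pos: [0.5181, -0.0281, 0.0279]
tcp_rot: [0.719, 0.552, -0.257, -0.335]
contact_force: [0.6, 0.5, 3.8]
opening: 0.35
finger_force: 33.4
```

carry_out(deltas=[0, 0, 0, 0, 0, 0, 0, 0, 0, 0, 0, 0, 0, 0, 0, 0, 0, 0], grip=43)

```text
time: 8.9
eef_pos: [0.518, -0.0281, 0.027]
tcp_rot: [0.72, 0.552, -0.257, -0.334]
contact_force: [-0.5, 0.2, 0.0]
opening: 0.43
finger_force: 0.2
```

```bash
python3 go.py .549 -.036 .031 75 62; python3 go.py .549 -.036 .0315 75 66;python3 - <<'E'
from h import *
im2,W=shot("scene","s4.png")
cv2.imwrite("pics/c3.png",cv2.resize(im2[130:280,250:450],(800,600))[...,::-1])
E
```

```text
[0.0004, 0.0176, -0.0271, 0.2121, -0.0002, -0.0001] t 8.9 q [-0.25  0.69  1.6   0.01  1.72  0.01]
[0.0004, 0.0172, -0.0274, 0.2819, -0.0002, -0.0001] t 8.9 q [-0.25  0.69  1.6   0.01  1.72  0.01]
```

View pics/c3.png

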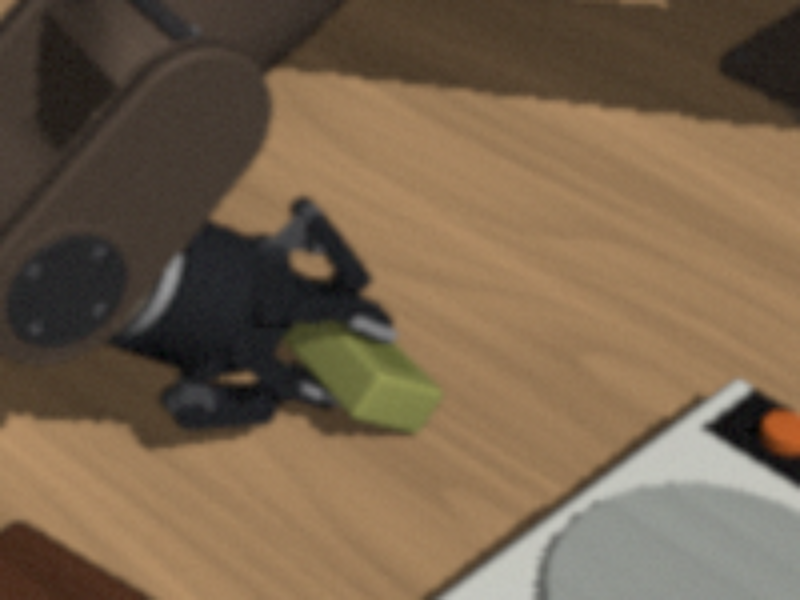

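The bar at (370,375) in the crop now rests loosely on the lower finger. I'm drawing the gripper back low and tilting it a bit further to ease the bar down.

```bash
for k in "12 -.003 .029" "30 -.008 .030" "48 -.013 .031"; do set -- $k; python3 - $k <<'E'
import sys;dx,dy,z=map(float,sys.argv[1:]);import os
os.system(f"python3 go.py {.518+dx/1000} {-.028+dy} {z} 75 {50+min(8,dx/3.5)}")
E
done
```

```text
[0.0003, 0.0065, -0.0107, 0.0625, -0.0001, -0.0001] t 8.95 q [-0.25  0.69  1.6   0.01  1.72  0.01]
[0.0001, 0.0178, -0.0257, 0.1423, -0.0001, -0.0001] t 8.95 q [-0.25  0.69  1.6   0.01  1.72  0.01]
[-0.0001, 0.0291, -0.0406, 0.1423, -0.0001, -0.0001] t 8.95 q [-0.25  0.69  1.6   0.01  1.72  0.01]
```

carry_out(deltas=[0, 0.003, -0.005, 0.03, 0, 0, 0, 0.0065, -0.0107, 0.0625, 0, 0, 0, 0.012, -0.018, 0.1, 0, 0, 0, 0.0178, -0.0257, 0.142, 0, 0, 0, 0.0178, -0.0257, 0.142, 0, 0])

```text
time: 9.57
eef_pos: [0.5488, -0.0365, 0.0294]
tcp_rot: [0.694, 0.532, -0.295, -0.385]
contact_force: [0.7, -0.7, -1.1]
opening: 0.429
finger_force: 0.3
```

```bash
python3 - <<'E'
from h import *
im2,W=shot("scene","s5.png")
cv2.imwrite("pics/c4.png",cv2.resize(im2[130:280,250:450],(800,600))[...,::-1])
E
```

```text
(no output)
```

View pics/c4.png

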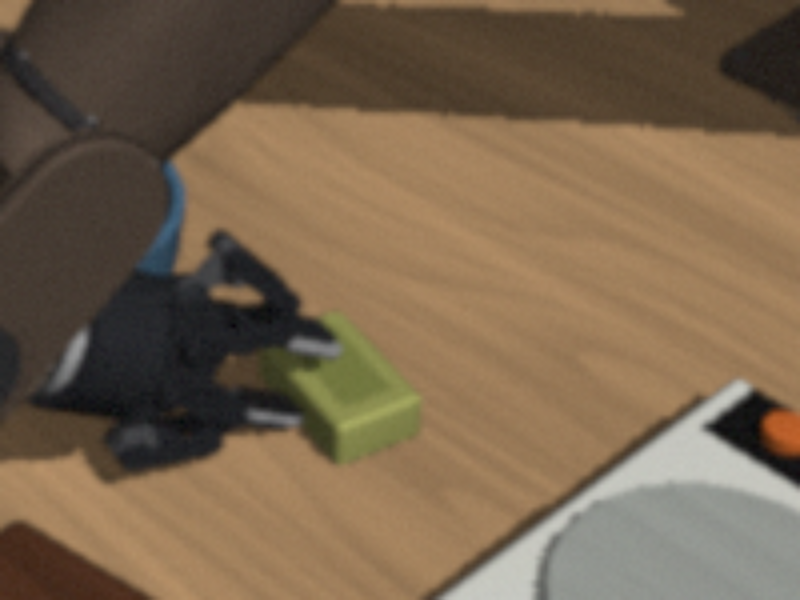

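The bar is nearly flat, with its outer edge on the fingertip. I'll finish the withdrawal and then lift.

carry_out(deltas=[0, 0.004, -0.0064, 0, 0, 0, 0, 0.008, -0.0128, 0, 0, 0, 0, 0.012, -0.019, 0, 0, 0, 0, 0.0159, -0.0254, 0, 0, 0, 0, 0.0159, -0.0254, 0, 0, 0])

```text
time: 10.25
eef_pos: [0.5776, -0.0441, 0.0303]
tcp_rot: [0.694, 0.532, -0.295, -0.384]
contact_force: [-1.4, 0.6, -0.2]
opening: 0.432
finger_force: 0.0
```

carry_out(deltas=[0, -0.02, -0.03, 0, 0, 0, 0, -0.05, -0.05, 0, 0, 0, 0, -0.09, -0.07, -0.2, 0, 0, 0, -0.12, -0.08, -0.35, 0, 0, 0, -0.12, -0.08, -0.5, 0, 0])

```text
time: 10.88
eef_pos: [0.5828, -0.0453, 0.1788]
tcp_rot: [0.769, 0.59, -0.15, -0.196]
contact_force: [-0.5, -0.6, -0.7]
opening: 0.431
finger_force: 0.0
```

```bash
python3 - <<'E'
from h import *
from math import *
# far rim grasp point on bowl
b=np.array([.567,-.244]); q1=np.arctan2(b[1],b[0])
print(ctrl.get_state()["eef_pos"])
E
python3 go.py .64 -.276 .12 65 9
```

```text
[ 0.58283397 -0.04529802  0.17880278]
[-0.2081, 0.129, -0.0035, -0.3416, 0.0565, 0.166] t 10.88 q [-0.25  0.42  1.57  0.    1.66  0.01]
```

```bash
cat > look.py <<'E'
from h import *
from scipy.optimize import least_squares
def bowl(n,W,im,c0,z):
    hsv=cv2.cvtColor(im,cv2.COLOR_RGB2HSV); X,Y,Z=W[...,0],W[...,1],W[...,2]
    b=(np.hypot(X-c0[0],Y-c0[1])<.1)&(abs(Z-z)<.003)&(hsv[...,0]>90)&(hsv[...,0]<130)
    P=W[b][:,:2]
    r=least_squares(lambda c:np.hypot(*(P-c).T)-.0800,c0,loss="soft_l1",f_scale=.003)
    a=np.degrees(np.arctan2(*(P-r.x).T[::-1])); print(n,"bowl",len(P),r.x.round(4),np.median(np.hypot(*(P-r.x).T)).round(4),"cover",np.histogram(a,8,(-180,180))[0])
def soap(n,W,im,c0,rad,zlo,zhi):
    hsv=cv2.cvtColor(im,cv2.COLOR_RGB2HSV); X,Y,Z=W[...,0],W[...,1],W[...,2]
    s=(np.hypot(X-c0[0],Y-c0[1])<rad)&(Z>zlo)&(Z<zhi)&(hsv[...,0]>20)&(hsv[...,0]<45)&(hsv[...,1]>90)
    print(n,"soap",s.sum(),cv2.minAreaRect(W[s][:,:2].astype(np.float32)*1000),np.percentile(Z[s],[5,50,95]).round(4))
E
python3 - <<'E'
from look import *
for n in("top","scene"):
    im,W=shot(n,n+"5.png"); bowl(n,W,im,[.567,-.244],.05); soap(n,W,im,[.52,-.03],.09,.02,.06)
    for q in ("stainjar",):
        for r in ctrl.find_in(n,q)[:1]: u,v=np.round(r["uv"]).astype(int); print(q,W[v,u])
E
```

```text
top bowl 1334 [ 0.5645 -0.2449] 0.0794 cover [177 185 161 152 153 164 174 168]Traceback (most recent call last):
  File "<stdin>", line 3, in <module>
  File "look.py", line 12, in soap
    print(n,"soap",s.sum(),cv2.minAreaRect(W[s][:,:2].astype(np.float32)*1000),np.percentile(Z[s],[5,50,95]).round(4))
                                                                               ~~~~~~~~~~~~~^^^^^^^^^^^^^^^^
    return _quantile_unchecked(
        a, q, axis, out, overwrite_input, method, keepdims, weights)
    return _ureduce(a,
                    func=_quantile_ureduce_func,
    ...<5 lines>...
                    overwrite_input=overwrite_input,
                    method=method)
    r = func(a, **kwargs)
    result = _quantile(arr,
                       quantiles=q,
    ...<2 lines>...
                       out=out,
                       weights=wgt)
    slices_having_nans = np.isnan(arr[-1, ...])
                                  ~~~^^^^^^^^^
IndexError: index -1 is out of bounds for axis 0 with size 0
```

```bash
python3 go.py .636 -.276 .10 65 9;  python3 - <<'E'
from look import *
im,W=shot("scene","scene6.png"); soap("scene",W,im,[.52,-.03],.09,.02,.06)
E
```

```text
[-0.2096, 0.1367, 0.0158, -0.3403, 0.0566, 0.1668] t 10.93 q [-0.25  0.41  1.57  0.    1.66  0.01]
scene soap 745 ((535.7083129882812, -35.225502014160156), (91.01863098144531, 55.022560119628906), 74.7114028930664) [0.0228 0.0295 0.0316]
```

carry_out(deltas=[-0.05, 0.03, 0.003, -0.08, 0.01, 0.04, -0.1, 0.06, 0.006, -0.16, 0.02, 0.08, -0.15, 0.09, 0.01, -0.24, 0.04, 0.12, -0.19, 0.12, 0.013, -0.32, 0.05, 0.15, -0.21, 0.137, 0.016, -0.34, 0.057, 0.167])

```text
time: 11.6
eef_pos: [0.6333, -0.2784, 0.0907]
tcp_rot: [0.841, 0.533, -0.048, -0.074]
contact_force: [0.2, 0.7, 0.3]
opening: 0.429
finger_force: 0.0
```

carry_out(deltas=[0, 0, 0, 0, 0, 0, 0, 0, 0, 0, 0, 0])

```text
time: 11.85
eef_pos: [0.6348, -0.2752, 0.0931]
tcp_rot: [0.84, 0.535, -0.047, -0.072]
contact_force: [-0.1, 0.4, 0.8]
opening: 0.431
finger_force: 0.0
```

```bash
python3 go.py .636 -.276 .022 65 9;  python3 - <<'E'
from look import *
im,W=shot("scene","scene7.png")
P=W[(abs(W[...,0]-.64)<.1)&(abs(W[...,1]+.28)<.08)&(W[...,2]>.095)&(W[...,2]<.125)]
s=ctrl.get_state(); a=np.deg2rad(-25); n=np.array([np.cos(a),np.sin(a)]); t=np.array([-n[1],n[0]])
q=P[:,:2]-s["eef_pos"][:2]; c=q@n
for k in(c>0,c<0): print(k.sum(),np.percentile(c[k],[2,10,50,90,98]).round(4),np.percentile((q@t)[k],[2,50,98]).round(4))
bowl("scene",W,im,[.567,-.244],.05)
cv2.imwrite("pics/c5.png",cv2.resize(im[90:270,170:410],(800,600))[...,::-1])
E
```

```text
[-0.0001, 0.0137, 0.0698, -0.0157, 0.0015, -0.0001] t 11.85 q [-0.55  0.54  1.51 -0.02  1.27 -0.1 ]
74 [0.0224 0.024  0.0292 0.0354 0.0372] [0.002  0.0077 0.0122]
52 [-0.0264 -0.0254 -0.0198 -0.0151 -0.0133] [0.0018 0.0081 0.0127]
scene bowl 481 [ 0.5691 -0.2438] 0.079 cover [57 53 53 62 75 73 60 48]
```

View pics/c5.png

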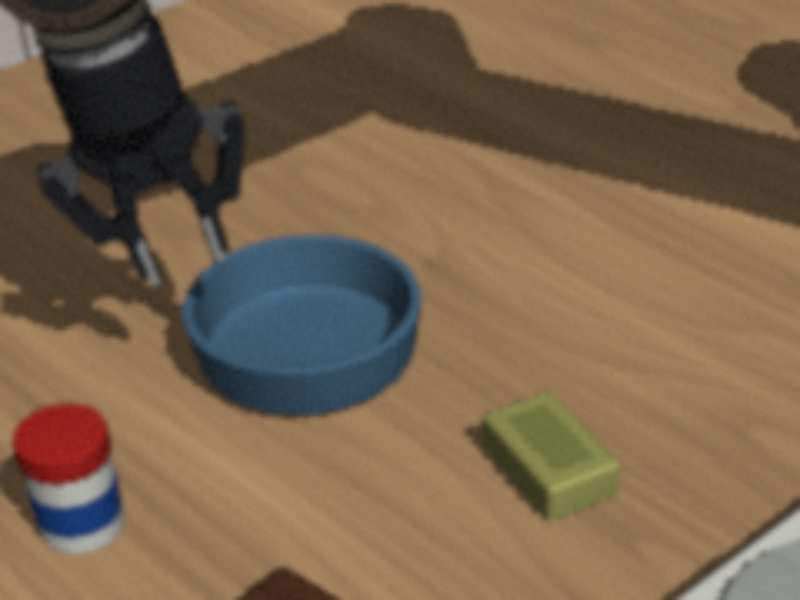

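The soap lies flat at (550,455) in the crop. The fingers straddle the far rim at (190,250), so I'm descending onto the wall.

carry_out(deltas=[0, 0.006, 0.03, -0.016, 0, 0, 0, 0.0115, 0.058, -0.016, 0, 0, 0, 0.0137, 0.07, -0.016, 0, 0, 0, 0.0137, 0.07, -0.016, 0, 0])

```text
time: 12.4
eef_pos: [0.6357, -0.2763, 0.0216]
tcp_rot: [0.841, 0.536, -0.043, -0.065]
contact_force: [-0.7, 0.9, 0.0]
opening: 0.432
finger_force: 0.0
```

carry_out(deltas=[0, 0, 0, 0, 0, 0, 0, 0, 0, 0, 0, 0, 0, 0, 0, 0, 0, 0, 0, 0, 0, 0, 0, 0], grip=0, grip_force=70)

```text
time: 12.9
eef_pos: [0.6368, -0.2779, 0.0244]
tcp_rot: [0.841, 0.535, -0.042, -0.064]
contact_force: [-1.4, 0.3, 5.8]
opening: 0.075
finger_force: 70.0
```

```bash
python3 go.py .636 -.276 .15 65 9
```

```text
[0.0012, -0.0207, -0.1239, 0.0039, 0.0013, -0.0017] t 12.9 q [-0.55  0.62  1.53 -0.02  1.15 -0.1 ]
```

carry_out(deltas=[0, -0.003, -0.02, 0, 0, 0, 0, -0.008, -0.05, 0, 0, 0, 0, -0.0125, -0.08, 0, 0, 0, 0, -0.0175, -0.11, 0, 0, 0, 0, -0.0175, -0.11, 0, 0, 0])

```text
time: 13.52
eef_pos: [0.6377, -0.2785, 0.1374]
tcp_rot: [0.842, 0.535, -0.041, -0.061]
contact_force: [0.2, -0.9, -3.0]
opening: 0.071
finger_force: 68.7
```

```bash
python3 - <<'E'
from look import *
im,W=shot("scene","scene8.png")
hsv=cv2.cvtColor(im,cv2.COLOR_RGB2HSV);X,Y,Z=W[...,0],W[...,1],W[...,2]
s=ctrl.get_state(); e=s["eef_pos"]; print(e,s["opening"],s["contact_force"],s["wrist_torque"])
m=(np.hypot(X-.567,Y+.244)<.12)&(hsv[...,0]>90)&(hsv[...,0]<130)&(Z>.09)
P=W[m]; print(len(P),np.percentile(P[:,2],[1,50,99]))
# floor plane of bowl
f=m&(np.hypot(X-.567,Y+.244)<.05)&(Z<.125); F=W[f]; A=np.c_[F[:,:2]-[.567,-.244],np.ones(len(F))]
c=np.linalg.lstsq(A,F[:,2],rcond=None)[0]; print("floor",len(F),c, "tilt deg",np.degrees(c[:2]))
E
```

```text
[ 0.63649454 -0.27769337  0.13471375] 0.0720523395000073 [ 0.24433367  0.40894108 -4.3009812 ] [-0.13458458 -0.4141671   0.04227017]
4333 [0.11891972 0.14795723 0.31092362]
floor 556 [ 0.00663009 -0.01866264  0.12049296] tilt deg [ 0.37987621 -1.06929032]
```

```bash
python3 - <<'E'
from look import *
for n in("scene","top"):
    im,W=shot(n,n+"9.png"); bowl(n,W,im,[.567,-.244],.162)
print(ctrl.get_state()["eef_pos"])
from scipy.spatial.transform import Rotation as R
s=ctrl.get_state(); print(R.from_quat(s["tcp_rot"]).inv().apply([-.032,.4535,0]).round(4))
E
```

```text
scene bowl 205 [ 0.5743 -0.2394] 0.0796 cover [21 34  1 44 44 18 19 24]
top bowl 106 [ 0.5684 -0.2388] 0.0801 cover [ 0  0  0 31 24 18 26  7]
[ 0.6348462  -0.2766949   0.13143856]
[ 0.3972 -0.2186  0.0339]
```

carry_out(deltas=[0.02, -0.011, 0.0017, 0, 0, 0, 0.06, -0.0337, 0.0052, 0, 0, 0, 0.105, -0.059, 0.0091, 0, 0, 0, 0.15, -0.0842, 0.013, 0, 0, 0, 0.195, -0.1095, 0.017, 0, 0, 0])

```text
time: 14.3
eef_pos: [0.6164, -0.0505, 0.1315]
tcp_rot: [0.841, 0.535, -0.043, -0.066]
contact_force: [0.5, -0.1, -2.4]
opening: 0.077
finger_force: 68.6
```

carry_out(deltas=[0.045, -0.0253, 0.0039, 0, 0, 0, 0.09, -0.0506, 0.0078, 0, 0, 0, 0.135, -0.0758, 0.0117, 0, 0, 0, 0.175, -0.0983, 0.0152, 0, 0, 0, 0.1967, -0.1105, 0.0171, 0, 0, 0])

```text
time: 14.92
eef_pos: [0.5976, 0.1753, 0.1312]
tcp_rot: [0.84, 0.536, -0.044, -0.065]
contact_force: [0.6, -1.2, -3.5]
opening: 0.072
finger_force: 68.7
```

carry_out(deltas=[0, 0, 0, 0, 0, 0, 0, 0, 0, 0, 0, 0])

```text
time: 15.18
eef_pos: [0.5991, 0.172, 0.1317]
tcp_rot: [0.841, 0.535, -0.044, -0.065]
contact_force: [-0.8, 0.4, -3.0]
opening: 0.073
finger_force: 68.7
```

```bash
python3 - <<'E'
from look import *
s=ctrl.get_state();print(s["eef_pos"],s["tcp_rot"],s["opening"],s["time"],s["qpos"].round(2) if hasattr(s["qpos"],"round") else s["qpos"])
for n in("scene","top"):
    im,W=shot(n,n+"10.png"); hsv=cv2.cvtColor(im,cv2.COLOR_RGB2HSV);X,Y,Z=W[...,0],W[...,1],W[...,2]
    for z in(.158,.162): bowl(n,W,im,[.535,.21],z)
    f=(np.hypot(X-.535,Y-.21)<.055)&(hsv[...,0]>90)&(hsv[...,0]<130)&(Z>.09)&(Z<.127); F=W[f]
    c=np.linalg.lstsq(np.c_[F[:,:2]-[.535,.21],np.ones(len(F))],F[:,2],rcond=None)[0]; print("floor",len(F),c[2],"tilt",np.degrees(c[:2]))
E
```

```text
[0.59906526 0.17198803 0.13174157] [ 0.84099821  0.53537537 -0.04352418 -0.06481419] 0.07314289429815299 15.175 [0.09 0.34 1.71 0.08 1.23 0.49]
scene bowl 536 [0.5373 0.2092] 0.0795 cover [ 84   0   0 100 108  68  86  90]
scene bowl 30 [0.5396 0.2077] 0.0801 cover [ 9  0  0 21  0  0  0  0]
floor 1689 0.11473263198373647 tilt [-0.24582627 -1.03712149]
top bowl 245 [0.5306 0.2095] 0.0801 cover [  0 100  80   0   0  57   8   0]
top bowl 67 [0.53   0.2094] 0.0799 cover [ 0 35 29  0  0  3  0  0]
floor 0 0.0 tilt [0. 0.]
```

carry_out(deltas=[0.001, 0.0035, 0.0198, 0, 0, 0, 0.001, 0.0066, 0.0395, 0, 0, 0, 0.001, 0.009, 0.0543, 0, 0, 0, 0.001, 0.0103, 0.0622, 0, 0, 0, 0.001, 0.0103, 0.0622, 0, 0, 0])

```text
time: 15.9
eef_pos: [0.6004, 0.1724, 0.0686]
tcp_rot: [0.841, 0.535, -0.043, -0.065]
contact_force: [1.0, -0.4, -2.6]
opening: 0.074
finger_force: 68.7
```

carry_out(deltas=[0, 0.0004, 0.003, 0, 0, 0, 0, 0.0007, 0.0045, 0, 0, 0, 0, 0.0007, 0.0045, 0, 0, 0])

```text
time: 16.27
eef_pos: [0.6011, 0.1725, 0.0655]
tcp_rot: [0.841, 0.535, -0.042, -0.065]
contact_force: [0.0, -0.3, -3.7]
opening: 0.075
finger_force: 68.6
```

carry_out(deltas=[0, 0.0003, 0.002, 0, 0, 0, 0, 0.0003, 0.002, 0, 0, 0])

```text
time: 16.52
eef_pos: [0.6008, 0.1725, 0.063]
tcp_rot: [0.841, 0.535, -0.043, -0.065]
contact_force: [1.3, 0.1, -3.7]
opening: 0.072
finger_force: 68.6
```

carry_out(deltas=[0, 0.0002, 0.0015, 0, 0, 0, 0, 0.0003, 0.002, 0, 0, 0])

```text
time: 16.77
eef_pos: [0.601, 0.1725, 0.0613]
tcp_rot: [0.841, 0.535, -0.042, -0.065]
contact_force: [0.0, -0.8, -2.3]
opening: 0.078
finger_force: 69.0
```

carry_out(deltas=[0, 0.0002, 0.001, 0, 0, 0, 0, 0.0002, 0.001, 0, 0, 0])

```text
time: 17.02
eef_pos: [0.6013, 0.1724, 0.0609]
tcp_rot: [0.841, 0.535, -0.042, -0.065]
contact_force: [0.1, -1.3, 0.8]
opening: 0.072
finger_force: 69.6
```

carry_out(deltas=[0, 0, 0.0005, 0, 0, 0, 0, 0, 0.0005, 0, 0, 0, 0, 0, 0.0005, 0, 0, 0], grip=35)

```text
time: 17.4
eef_pos: [0.6009, 0.1726, 0.0597]
tcp_rot: [0.841, 0.535, -0.042, -0.065]
contact_force: [0.1, 0.0, -0.4]
opening: 0.35
finger_force: 0.0
```

carry_out(deltas=[0, -0.003, -0.02, 0, 0, 0, 0, -0.008, -0.05, 0, 0, 0, 0, -0.0125, -0.08, 0, 0, 0, 0, -0.0175, -0.12, 0, 0, 0, 0, -0.0175, -0.12, 0, 0, 0])

```text
time: 18.02
eef_pos: [0.6051, 0.1726, 0.1874]
tcp_rot: [0.841, 0.535, -0.038, -0.062]
contact_force: [0.2, 0.3, 0.5]
opening: 0.352
finger_force: 0.0
```

```bash
python3 go.py .41 .168 .12 65; python3 - <<'E'
from look import *
for n in("scene","top"):
    im,W=shot(n,n+"11.png"); bowl(n,W,im,[.535,.21],.086)
    hsv=cv2.cvtColor(im,cv2.COLOR_RGB2HSV);X,Y,Z=W[...,0],W[...,1],W[...,2]
    o=(hsv[...,0]>5)&(hsv[...,0]<20)&(hsv[...,1]>170)&(Z>.02)&(Z<.045)&(X<.48)&(Y>.05)
    print("tare",o.sum(),np.nanmean(W[o],0))
E
```

```text
[-0.087, -0.1632, 0.0918, -0.1455, -0.0035, -0.001] t 18.02 q [0.09 0.28 1.67 0.08 1.32 0.5 ]
scene bowl 912 [0.5394 0.2093] 0.08 cover [110  94 102 119 152 133  96 106]
tare 5 [0.40172952 0.16107818 0.03701981]
top bowl 314 [0.5344 0.2098] 0.0801 cover [  0 182 132   0   0   0   0   0]
tare 0 [nan nan nan]<stdin>:6: RuntimeWarning: Mean of empty slice
```

```bash
python3 go.py .41 .168 .15 18
```

```text
[-0.0853, -0.1655, 0.0582, -0.144, 0.0638, 0.8173] t 18.12 q [0.09 0.29 1.67 0.08 1.32 0.5 ]
```

carry_out(deltas=[-0.017, -0.033, 0.012, -0.029, 0.013, 0.163, -0.034, -0.066, 0.023, -0.058, 0.025, 0.327, -0.051, -0.099, 0.035, -0.086, 0.038, 0.49, -0.068, -0.132, 0.047, -0.115, 0.051, 0.654, -0.085, -0.1655, 0.058, -0.144, 0.064, 0.817], grip=0, grip_force=30)

```text
time: 18.75
eef_pos: [0.4073, 0.1679, 0.1474]
tcp_rot: [0.988, 0.154, -0.002, 0.0]
contact_force: [-0.1, 0.1, 0.4]
opening: -0.002
finger_force: 0.0
```

carry_out(deltas=[0, 0, 0, 0, 0, 0, 0, 0, 0, 0, 0, 0])

```text
time: 19.0
eef_pos: [0.4101, 0.1683, 0.1491]
tcp_rot: [0.988, 0.157, -0.001, -0.0]
contact_force: [0.6, -0.1, 0.5]
opening: -0.001
finger_force: 0.0
```

```bash
python3 go.py .41 .168 .055 18
```

```text
[-0.0, 0.0003, 0.0941, -0.0006, 0.0018, 0.0015] t 19.0 q [ 0.16 -0.15  2.2   0.    1.1   1.41]
```

carry_out(deltas=[0, 0, 0.035, 0, 0, 0, 0, 0, 0.07, 0, 0, 0, 0, 0, 0.095, 0, 0, 0, 0, 0, 0.103, 0, 0, 0, 0, 0, 0.103, 0, 0, 0])

```text
time: 19.62
eef_pos: [0.4104, 0.1682, 0.0463]
tcp_rot: [0.988, 0.157, -0.001, -0.0]
contact_force: [-0.6, -0.2, 0.2]
opening: 0.005
finger_force: 0.0
```

carry_out(deltas=[0, 0, 0.004, 0, 0, 0, 0, 0, 0.008, 0, 0, 0, 0, 0, 0.01, 0, 0, 0, 0, 0, 0.01, 0, 0, 0])

```text
time: 20.12
eef_pos: [0.4101, 0.1683, 0.0368]
tcp_rot: [0.988, 0.157, -0.0, -0.0]
contact_force: [0.1, -0.5, 2.6]
opening: 0.003
finger_force: 0.9
```

carry_out(deltas=[0, 0, 0.002, 0, 0, 0, 0, 0, 0.004, 0, 0, 0, 0, 0, 0.005, 0, 0, 0, 0, 0, 0.005, 0, 0, 0])

```text
time: 20.62
eef_pos: [0.4102, 0.1684, 0.0329]
tcp_rot: [0.988, 0.157, -0.001, -0.0]
contact_force: [-5.1, -1.3, 13.6]
opening: 0.005
finger_force: 6.5
```

The button has bottomed out at 13.6 N. Now I release it and go to the soap.

carry_out(deltas=[0, 0, -0.01, 0, 0, 0, 0, 0, -0.05, 0, 0, 0, 0, 0, -0.1, 0, 0, 0, 0, 0, -0.12, 0, 0, 0, 0, 0, -0.12, 0, 0, 0], grip=85)

```text
time: 21.25
eef_pos: [0.4108, 0.1685, 0.1528]
tcp_rot: [0.988, 0.157, 0.001, -0.0]
contact_force: [0.6, 0.5, 0.5]
opening: 0.855
finger_force: 0.0
```

```bash
python3 - <<'E'
from look import *
im,W=shot("scene","scene12.png"); soap("scene",W,im,[.535,-.035],.09,.02,.06); bowl("scene",W,im,[.535,.21],.086)
im2,W=shot("top","top12.png"); soap("top",W,im2,[.535,-.035],.09,.02,.06); bowl("top",W,im2,[.535,.21],.086)
cv2.imwrite("pics/c6.png",np.hstack([cv2.resize(im[150:350,340:540],(400,400)),cv2.resize(im2[210:410,120:320],(400,400))])[...,::-1])
E
python3 go.py .533 -.036 .12 -15
```

```text
scene soap 744 ((536.0789794921875, -33.62173080444336), (90.56452178955078, 55.110260009765625), 74.68106842041016) [0.0227 0.0294 0.0316]
scene bowl 887 [0.5393 0.2091] 0.08 cover [103  90  99 120 141 132  97 105]
top soap 1733 ((531.246826171875, -35.362945556640625), (87.84819030761719, 54.40603256225586), 75.43745422363281) [0.0265 0.03   0.033 ]
top bowl 1345 [0.5346 0.2093] 0.0794 cover [ 80 182 184 173 189 179 182 176]
[0.055, 0.2325, 0.0296, 0.0003, 0.004, 0.5763] t 21.35 q [ 0.16 -0.16  2.2   0.    1.1   1.42]
```

View pics/c6.png

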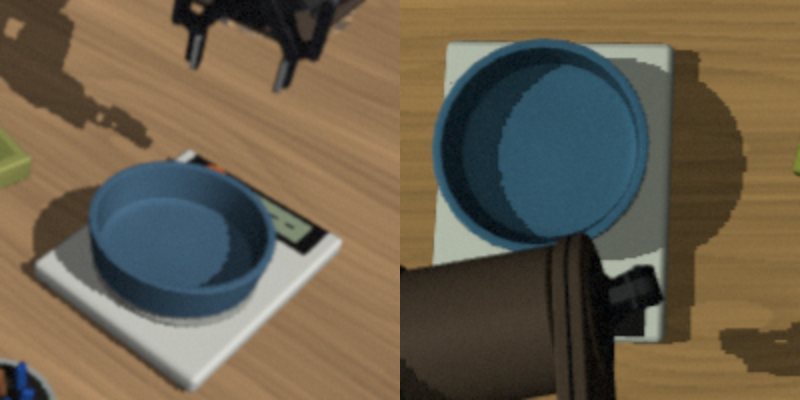

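```bash
python3 go.py .5335 -.035 .10 75
```

```text
[0.0558, 0.2317, 0.0496, -0.0027, 0.0031, -0.9945] t 21.35 q [ 0.16 -0.16  2.2   0.    1.1   1.42]
```

carry_out(deltas=[0.01, 0.04, 0, 0, 0, -0.18, 0.02, 0.08, 0, 0, 0, -0.36, 0.03, 0.125, 0, 0, 0, -0.54, 0.045, 0.18, 0.01, 0, 0, -0.72, 0.0558, 0.2317, 0.02, 0, 0, -0.9])

```text
time: 21.98
eef_pos: [0.5341, -0.0361, 0.1285]
tcp_rot: [0.82, 0.573, -0.002, -0.002]
contact_force: [1.5, 0.8, -0.8]
opening: 0.85
finger_force: 0.0
```

carry_out(deltas=[0, 0, 0.02, 0, 0, -0.0945, 0, 0, 0.03, 0, 0, -0.0945, 0, 0, 0.03, 0, 0, -0.0945, 0, 0, 0.03, 0, 0, -0.0945])

```text
time: 22.48
eef_pos: [0.5344, -0.0342, 0.1013]
tcp_rot: [0.793, 0.609, -0.001, -0.0]
contact_force: [0.1, 0.7, 0.0]
opening: 0.852
finger_force: 0.0
```

```bash
python3 go.py .5337 -.0345 .003 75; python3 - <<'E'
from look import *
im,W=shot("scene","scene13.png"); soap("scene",W,im,[.535,-.035],.09,.02,.06)
s=ctrl.get_state(); e=s["eef_pos"]; a=np.deg2rad(-15); n=np.array([np.cos(a),np.sin(a)]); t=np.array([-n[1],n[0]])
P=W[(np.hypot(W[...,0]-e[0],W[...,1]-e[1])<.08)&(W[...,2]>e[2]+.005)&(W[...,2]<e[2]+.03)]
q=P[:,:2]-e[:2]; c=q@n
for k in(c>0,c<0): print(k.sum(),np.percentile(c[k],[2,10,50,90,98]).round(4),np.percentile((q@t)[k],[2,50,98]).round(4),np.min(P[k,2]))
E
```

```text
[-0.0004, -0.0004, 0.0983, -0.0016, 0.0005, 0.0002] t 22.48 q [-0.25  0.13  2.02 -0.    1.    0.01]
scene soap 749 ((535.7792358398438, -35.417842864990234), (90.34733581542969, 54.696922302246094), 75.07283782958984) [0.0223 0.0295 0.0318]
74 [0.039  0.0408 0.0466 0.0522 0.053 ] [-0.0089  0.0059  0.0115] 0.11053565995442018
80 [-0.0456 -0.0421 -0.0343 -0.0328 -0.0324] [-0.0116  0.0041  0.0111] 0.1075223028835723
```

carry_out(deltas=[0, -0.001, 0.04, 0, 0, 0, 0, -0.001, 0.07, 0, 0, 0, 0, -0.001, 0.09, 0, 0, 0, 0, -0.001, 0.097, 0, 0, 0, 0, -0.001, 0.097, 0, 0, 0])

```text
time: 23.15
eef_pos: [0.5337, -0.0344, 0.0046]
tcp_rot: [0.793, 0.609, -0.001, -0.0]
contact_force: [-0.5, -0.2, -0.4]
opening: 0.851
finger_force: 0.0
```

carry_out(deltas=[0, 0, 0, 0, 0, 0, 0, 0, 0, 0, 0, 0, 0, 0, 0, 0, 0, 0, 0, 0, 0, 0, 0, 0], grip=40, grip_force=35)

```text
time: 23.65
eef_pos: [0.5345, -0.0348, 0.0056]
tcp_rot: [0.793, 0.609, 0.0, 0.0]
contact_force: [-0.3, 0.2, 5.7]
opening: 0.622
finger_force: 39.4
```

carry_out(deltas=[0, 0, -0.02, 0, 0, 0, 0, 0, -0.06, 0, 0, 0, 0, 0, -0.11, 0, 0, 0, 0, 0, -0.15, 0, 0, 0, 0, 0, -0.16, 0, 0, 0])

```text
time: 24.28
eef_pos: [0.5351, -0.035, 0.1669]
tcp_rot: [0.793, 0.609, 0.001, 0.002]
contact_force: [-1.0, -0.1, -1.9]
opening: 0.624
finger_force: 38.6
```

```bash
python3 go.py .537 .2092 .163 75; python3 - <<'E'
from look import *
im,W=shot("scene","scene14.png"); soap("scene",W,im,[.535,-.035],.09,.17,.20); soap("scene",W,im,[.535,-.035],.09,.1,.20)
E
```

```text
[0.2363, -0.0614, 0.0035, 0.0039, 0.0005, -0.0] t 24.27 q [-0.25  0.04  1.98 -0.    1.12  0.01]
scene soap 827 ((543.0840454101562, -33.15281677246094), (86.33086395263672, 68.61883544921875), 80.51355743408203) [0.1729 0.1906 0.1926]
scene soap 910 ((543.0840454101562, -33.15281677246094), (86.33086395263672, 68.61883544921875), 80.51355743408203) [0.1674 0.1903 0.1926]
```

carry_out(deltas=[0.03, -0.008, 0, 0, 0, 0, 0.085, -0.022, 0, 0, 0, 0, 0.14, -0.036, 0, 0, 0, 0, 0.195, -0.05, 0, 0, 0, 0, 0.2363, -0.0614, 0.003, 0, 0, 0])

```text
time: 24.95
eef_pos: [0.5338, 0.2114, 0.158]
tcp_rot: [0.793, 0.609, -0.003, -0.002]
contact_force: [0.5, 0.7, -0.4]
opening: 0.628
finger_force: 38.6
```

carry_out(deltas=[0, 0, 0, 0, 0, 0, 0, 0, 0, 0, 0, 0])

```text
time: 25.2
eef_pos: [0.5342, 0.209, 0.1587]
tcp_rot: [0.793, 0.609, -0.003, -0.001]
contact_force: [0.1, 0.0, -2.1]
opening: 0.626
finger_force: 38.6
```

```bash
python3 go.py .537 .2092 .053 75; python3 - <<'E'
from look import *
im,W=shot("scene","scene15.png"); soap("scene",W,im,[.537,.21],.09,.17,.20); bowl("scene",W,im,[.535,.21],.086)
im,W=shot("top","top15.png"); soap("top",W,im,[.537,.21],.09,.17,.20)
E
```

```text
[0.0012, 0.0032, 0.1056, -0.0052, 0.0028, 0.0004] t 25.2 q [ 0.2   0.14  1.89 -0.    1.12  0.46]
scene soap 909 ((543.1991577148438, 209.32473754882812), (84.28905487060547, 69.93169403076172), 73.16130065917969) [0.1724 0.1823 0.1841]
scene bowl 728 [0.5393 0.2094] 0.0799 cover [  0  65  94 121 143 133  98  74]
top soap 676 ((526.0343017578125, 179.70021057128906), (30.969676971435547, 54.431575775146484), 78.62621307373047) [0.1769 0.1833 0.186 ]
```

carry_out(deltas=[0.001, 0.003, 0.03, 0, 0, 0, 0.001, 0.003, 0.065, 0, 0, 0, 0.001, 0.003, 0.09, 0, 0, 0, 0.001, 0.003, 0.104, 0, 0, 0, 0.001, 0.003, 0.104, 0, 0, 0])

```text
time: 25.92
eef_pos: [0.5379, 0.2089, 0.0561]
tcp_rot: [0.794, 0.608, -0.002, -0.001]
contact_force: [-0.1, 0.3, -0.9]
opening: 0.626
finger_force: 38.5
```

carry_out(deltas=[0, 0, 0.001, 0, 0, 0, 0, 0, 0.002, 0, 0, 0, 0, 0, 0.002, 0, 0, 0])

```text
time: 26.3
eef_pos: [0.5389, 0.2099, 0.0559]
tcp_rot: [0.793, 0.609, -0.0, -0.0]
contact_force: [0.1, -0.2, -0.5]
opening: 0.627
finger_force: 38.5
```

carry_out(deltas=[0, 0, 0.001, 0, 0, 0, 0, 0, 0.001, 0, 0, 0])

```text
time: 26.55
eef_pos: [0.5384, 0.2098, 0.0541]
tcp_rot: [0.793, 0.609, -0.001, -0.001]
contact_force: [0.2, -0.1, -1.9]
opening: 0.625
finger_force: 38.5
```

carry_out(deltas=[0, 0, 0.0015, 0, 0, 0, 0, 0, 0.003, 0, 0, 0, 0, 0, 0.003, 0, 0, 0])

```text
time: 26.92
eef_pos: [0.5382, 0.2097, 0.0508]
tcp_rot: [0.793, 0.609, -0.001, -0.001]
contact_force: [-0.4, -0.6, -1.1]
opening: 0.622
finger_force: 38.5
```

carry_out(deltas=[0, 0, 0.001, 0, 0, 0, 0, 0, 0.001, 0, 0, 0])

```text
time: 27.18
eef_pos: [0.5384, 0.2097, 0.05]
tcp_rot: [0.793, 0.609, -0.001, -0.001]
contact_force: [0.4, 0.1, -2.4]
opening: 0.622
finger_force: 38.5
```

carry_out(deltas=[0, 0, 0.001, 0, 0, 0, 0, 0, 0.001, 0, 0, 0])

```text
time: 27.42
eef_pos: [0.5386, 0.2098, 0.0496]
tcp_rot: [0.793, 0.609, -0.001, -0.001]
contact_force: [-0.5, -0.1, 2.0]
opening: 0.627
finger_force: 39.0
```

carry_out(deltas=[0, 0, 0.0005, 0, 0, 0, 0, 0, 0.0005, 0, 0, 0])

```text
time: 27.68
eef_pos: [0.5386, 0.2098, 0.0496]
tcp_rot: [0.793, 0.609, -0.001, -0.001]
contact_force: [-3.6, -1.1, 6.4]
opening: 0.626
finger_force: 39.4
```

Contact with the bowl floor. Releasing.

carry_out(deltas=[0, 0, 0, 0, 0, 0, 0, 0, 0, 0, 0, 0, 0, 0, 0, 0, 0, 0], grip=80)

```text
time: 28.05
eef_pos: [0.5384, 0.2097, 0.0483]
tcp_rot: [0.793, 0.609, -0.001, -0.001]
contact_force: [1.2, 0.1, -0.0]
opening: 0.801
finger_force: 0.0
```

carry_out(deltas=[0, 0, -0.02, 0, 0, 0, 0, 0, -0.06, 0, 0, 0, 0, 0, -0.11, 0, 0, 0, 0, 0, -0.16, 0, 0, 0, 0, 0, -0.16, 0, 0, 0])

```text
time: 28.68
eef_pos: [0.5421, 0.2106, 0.2165]
tcp_rot: [0.793, 0.609, 0.005, 0.002]
contact_force: [0.5, -0.3, -0.7]
opening: 0.799
finger_force: 0.0
```

carry_out(deltas=[-0.05, 0, 0, 0, 0, 0, -0.11, 0, 0, 0, 0, 0, -0.17, 0, 0, 0, 0, 0, -0.23, 0, 0, 0, 0, 0, -0.25, 0, 0, 0, 0, 0])

```text
time: 29.3
eef_pos: [0.4728, -0.0341, 0.2087]
tcp_rot: [0.794, 0.607, -0.001, -0.001]
contact_force: [0.8, 0.8, -0.5]
opening: 0.8
finger_force: 0.0
```

```bash
python3 - <<'E'
from look import *
im,W=shot("scene","scene16.png"); soap("scene",W,im,[.537,.21],.06,.06,.1); bowl("scene",W,im,[.535,.21],.086)
im2,W=shot("top","top16.png"); soap("top",W,im2,[.537,.21],.06,.06,.1); bowl("top",W,im2,[.535,.21],.086)
cv2.imwrite("pics/c7.png",np.hstack([cv2.resize(im[150:350,340:540],(400,400)),cv2.resize(im2[210:410,120:320],(400,400))])[...,::-1])
E
```

```text
scene soap 1201 ((543.125732421875, 210.39834594726562), (86.93132781982422, 53.93879318237305), 74.86262512207031) [0.063  0.0731 0.0751]
scene bowl 889 [0.5395 0.2093] 0.08 cover [103  98  97 121 140 133  97 100]
top soap 1913 ((537.3464965820312, 209.39950561523438), (87.94596099853516, 53.78889465332031), 75.02611541748047) [0.0701 0.0737 0.0768]
top bowl 1512 [0.5345 0.2094] 0.0794 cover [193 181 188 189 181 183 191 206]
```

View pics/c7.png

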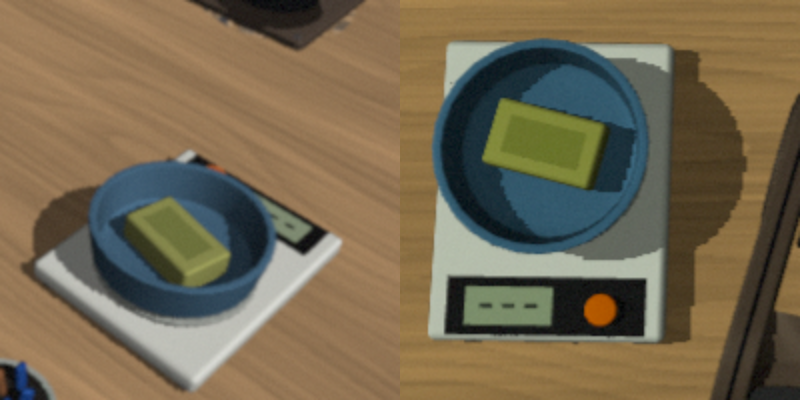

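The bar lies flat in the bowl, 3 mm off centre, and the bowl sits centred on the pan to about 2 mm. The tare button is up and the robot is clear.

```bash
python3 -c "
from plant import ctrl
print(ctrl.sign_off())"
```

```text
the job is handed in; nothing more can be done
None
```

The job is handed in: the empty bowl was set on the pan and tared, and the soap bar now lies flat in it about 3 mm off centre. The scale's display still showed only dashes, so I have no weight reading to report.

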